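Slide a drilled plate home under a low drilling bridge

TASK

Load the drilling jig: push the loose steel plate flat along the board, nose first, in under the low bridge until it is fully home against the stop, so that its hole lies beneath the drill bush. Keep it flat on the board all the way, pushing it with the fingers, never lifting or tipping it, and leave the other things on the board and counter where they are. Leave the plate at rest and take the hand away.

Things in the scene. Friction and masses are not known exactly. Their poses are not given: they have to be found in the camera images.
- plate: loose flat steel plate, 110 x 64 x 10 mm (its x, y, z), 0.3 to 0.55 kg, with a 12 mm hole near its nose end. Origin: centre of its underside. x points along it to the nose, z up. Starts on the board before the jig's mouth, nose roughly towards the jig, off line by up to 25 mm and turned by up to 0.3 rad. Pushing it takes 2 to 4 N
- plate_hole (a point): centre of the plate's hole, 20 mm from the plate's origin towards the nose, at half its thickness
- plate_nose (a point): middle of the plate's nose edge, 55 mm from the plate's origin, at half its thickness
- jig: drilling jig fixed to the board: two dark steel rails, 13 mm high, with a 68 mm wide channel between, under a low aluminium bridge. Origin: on the board's top, mid-channel, below the drill bush. x: the way the plate slides in; y across; z up. Rails run from x = -40 to +47 mm, flared lips widen the mouth (90 mm wide at x = -63). Jig 118 mm wide. Plate home: nose at x = +35, tail at x = -75 mm
- jig_bush (a point): the point under the drill bush where the plate's hole belongs: 5 mm above the jig's origin. The bridge covers jig x = -25 to +25 mm; its underside is 13 mm, its top 23 mm and the top of the round bush 32 mm above the board
- jig_stop (a point): middle of the face of the end stop that the plate's nose comes to rest against: x = +35 mm from the jig's origin, 5 mm above the board
- bench_board: the fixed plywood board, 440 mm (x) by 435 mm (y), laid across the two parts trays, on which the jig and plate stand. Origin: centre of its underside; its top, the surface for the work, is 22 mm above that, 98 mm above the counter. A card box, a spanner and pliers lie along its near edge (x below 0.36 m, under 25 mm high), out of the way
- nut: bystander, loose grey hexagon nut 35 x 30 x 16 mm, on the board beside the jig, on its far side from the robot; origin at the underside's centre
- stub: bystander, loose stubby screwdriver with orange handle, 79 mm long, on the board beside the jig, on its near side; origin at the underside's centre
- glue: bystander, loose white glue bottle, 116 mm tall, at the far left corner of the board; origin at the underside's centre
- carton: bystander, loose small brown carton 58 x 64 x 46 mm on the counter to the right; origin at the underside's centre
- nut_b: bystander, loose dark hexagon nut 28 x 24 x 13 mm, at the far right corner of the board; origin at the underside's centre

How it is judged (in metres and radians):
At the end, for the whole second after the job is handed in: The plate lies flat on the board (within 0.04 rad and 3 mm) under the bridge, in line with the channel within 0.06 rad, its nose within 4 mm of the stop and its hole within 5 mm of the point beneath the bush, at rest; hand off (x of plate_nose in the frame of jig between 0.031 and 0.038 m and horizontal distance between plate_hole and jig_bush below 0.005 m and angle between the x axis of plate and the x axis of jig, either way round below 0.06 rad and angle between plate's own z axis and vertical below 0.04 rad and z of plate in the frame of jig between -0.003 and 0.003 m and linear speed of plate below 0.01 m/s); the robot touches nothing.
It fails at once if the plate is lifted or carried (more than 8 mm off the board) (z of plate in the frame of jig above 0.008 m).
It fails at once if the plate is tipped (more than 0.12 rad) (angle between plate's own z axis and vertical above 0.12 rad).
It fails at once if a bystander is pushed away (more than 20 mm) (distance of any of nut, stub, glue, carton, nut_b from where it was at the start of the episode above 0.02 m).
It also fails if it takes over 54 s, if anything falls off the work surface, if the arm or the gripper's body presses on something with over 40 N, if the wrist force passes 120 N, or if a joint passes its speed limit or range.

ROBOT

A 7-joint arm with a two-finger parallel gripper is mounted at the origin on the work surface; the furniture and walls round the work are solid. World frame = base frame: x ahead of the robot, y to its left, z up, the work surface at z = 0. Lengths are in m, angles in degrees, forces in N, time in s.
With the tool pointing down it reaches from about 0.35 to 0.9 m from the base axis. Payload 8.1 kg.
Tool frame: the origin (TCP) lies midway between the tips of the shut fingers; the grasp point (between the pads) lies 19 mm behind it (hold_point_z is the distance from the TCP to the grasp point, in m); z points along the fingers, y is the line along which they close (so a half turn about z gives the same grasp; the last joint's range is limited). The gripper opens to 92 mm and grips with 3 to 60 N. Pads are 19 mm wide; open, the fingers measure 130 mm over their backs; the gripper's body (75 mm by 190 mm) begins 47 mm behind the grasp point.
Start: joints at [-81.91, 24.895, 1.432, 90.138, -0.665, 64.973, -4.303], TCP at [0.151, 0.607, 0.227] pointing down, gripper open.
Joint ranges: [-149.89, 149.89], [-25.12, 119.58], [-72.63, 75.52], [4.76, 147.25], [-75.54, 255.54], [6.69, 114.76], [-157.13, 157.13]. Speed limits (degrees/s): [127.2, 127.2, 172.46, 172.46, 180, 180, 180].

INTERFACE

Orientations are given as [roll, pitch, yaw] about the fixed x, y, z axes, in that order (R = Rz(yaw) Ry(pitch) Rx(roll)).
In Python, from station import observe, camera, camera_model, close_job, hold_point_z gives the robot as it stands. The module is installed in compiled form; this text tells all that it offers.
- The arm moves only by the tool send_rows, never from a script. Its argument "deltas" is a list of rows, each a list of 6 numbers: the shift along the tool's x, y, z in m, then the turn, a rotation vector about the tool's x, y, z in rad. A call has 1 to 8 rows; each row is the pose to reach, as a shift and turn from the pose commanded when the call began, along the tool's axes at that moment; what a row does not reach only later rows make up. A row lasts 1/10 s, in which the tool goes at most 50 mm and 8.59 degrees, less where a joint would pass 70% of its speed; a pose out of reach is approached as far as the arm can. A call with a gripper value outside its range is refused whole. "jaw" is the opening, from 0 (shut) to 1 (fully open), set as the call begins (left out, the last holds). The fingers move at their own pace and stop on an object; "grip_force" is the grip in N (left out, the last holds). Time passes only in rows, so rows that repeat a pose let the fingers close. It gives the time, the measured TCP pose, the force, the opening and the grip force at its end, in the units of the state.
- observe(): the state, without advancing time (a new reading comes with each control period).
- camera(name): name is "scene" or "side" or "wrist"; returns the picture (480x640x3 uint8, blue, green, red); there is no depth.
- camera_model(name): a dict with "intrinsics" (3x3 intrinsics, pixels), "rvec" (rotation vector, rad) and "tvec" (3), from world to camera coordinates, as OpenCV has them. Camera axes: x right, y down, z forward; pixel columns grow to the right and rows downward; lengths in m; the calibration is good to about 2 mm. The wrist camera is an equidistant fisheye: a pixel r from the principal point sees the ray r / f radians off the axis. A picture is of the moment at which its call begins: read the wrist's pose just before it. camera_model takes no time and is no camera call; for the wrist camera it gives the pose at the moment of the call.
- close_job(): hands the job in; it is judged then, once.
The state is a dict: "time": time; "joint_pos": joint angles; "qd": joint speeds; "tau": joint torques, N m; "position": TCP position; "eef_rot": TCP orientation; "wrist_force": force on the tool from outside, world axes, zero at the start; "moment": the same for the moment, N m; "opening": finger opening in m; "finger_force": force on a finger pad.
Only numpy, scipy, OpenCV 4.12 (cv2) and the standard library are available. Lean on these libraries where they do the work, as an engineer would, in place of code of your own. Each camera call takes 0.05 s, during which the arm holds its last target. There are 200 camera calls.

## Working session

There is one attempt and no reset: what is moved stays moved. The work goes in short steps, Python scripts to look and compute and a tool call to move; the robot and the scene stay as the last step left them, time stands still between calls to the robot, and variables do not carry over. Pictures are saved under pics/ and viewed, at most 10 in all, crops included, and the job is handed in when it is done.

Besides the shell and the picture viewer there is one more tool, called after "Call:" by a JSON object that holds its "method" and its "body", one argument or row to a line. send_rows: Moves the arm, as the interface text tells. Its arguments: {"type":"object","properties":{"deltas":{"type":"array","items":{"type":"array","items":{"type":"number"}}},"jaw":{"type":"number"},"grip_force":{"type":"number"}},"required":["deltas"]}

```bash
mkdir -p pics
python3 - <<'E'
from station import *
import cv2
print(observe()); 
for n in("scene","side"):
    cv2.imwrite(f"pics/{n}0.png",camera(n)); m=camera_model(n); print(n,m)
E
```

```text
{'time': 0.0, 'joint_pos': array([-81.91042947,  24.93669762,   1.42949279,  90.18936098,
        -0.66270928,  64.97496957,  -4.30249666]), 'qd': array([-0.01928584, -0.00342558, -0.02077899,  0.03178236, -0.02635266,
        0.17229299,  0.04187621]), 'tau': array([ 2.06208147e-04, -6.67886281e+01,  9.84951854e-01, -3.14448094e+01,
       -6.05825731e-02,  4.30242950e-02,  1.63061359e-04]), 'position': array([0.15079108, 0.6059948 , 0.22594031]), 'eef_rot': array([-1.79907732e+02,  9.55639242e-03,  1.66030346e+02]), 'wrist_force': array([-0.12093242,  0.54332107, -0.52556582]), 'moment': array([-0.01203489, -0.02334627,  0.02500897]), 'finger_force': 0.0, 'opening': 0.09152804715770398}
scene {'intrinsics': array([[475.0327067 ,   0.        , 321.10384756],
       [  0.        , 475.0327067 , 235.65432645],
       [  0.        ,   0.        ,   1.        ]]), 'rvec': array([ 2.33742096, -0.49480335,  0.21167255]), 'tvec': array([-0.479533  ,  0.2898596 ,  0.73023452])}
side {'intrinsics': array([[511.79949155,   0.        , 326.20908479],
       [  0.        , 511.79949155, 242.68407388],
       [  0.        ,   0.        ,   1.        ]]), 'rvec': array([ 0.49526259, -2.59823242,  1.39129728]), 'tvec': array([0.53671061, 0.14042384, 1.01317143])}
```

View pics/scene0.png

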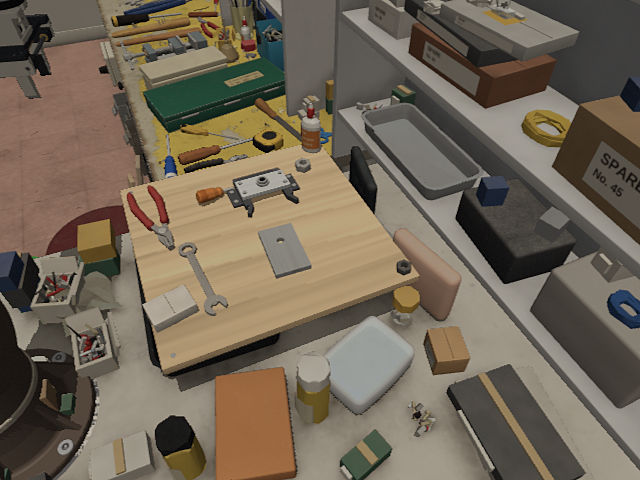

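View pics/side0.png

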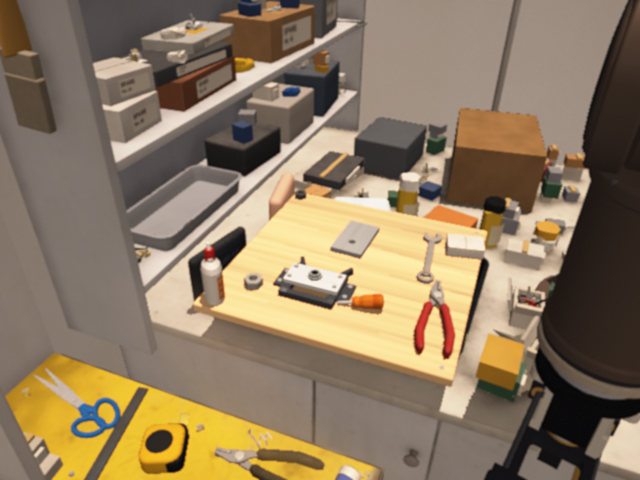

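The scene view shows the plate around (285,250) with its hole at (280,239), the jig at (263,187) with its mouth facing the plate, and the bush near (262,181). In the side view the plate is at (356,239) and the bush at (314,273). Next I'll measure both by colour masks.

```bash
cat > h.py <<'E'
import numpy as np, cv2
from station import *
def cast(name,uv,z,m=None):
    m=m or camera_model(name); R=cv2.Rodrigues(np.array(m["rvec"]))[0]; t=np.array(m["tvec"]).ravel()
    uv=np.array(uv,float).reshape(-1,1,2)
    p=cv2.undistortPoints(uv,m["intrinsics"],None).reshape(-1,2)
    d=np.c_[p,np.ones(len(p))]@R; c=-R.T@t
    return c+d*((z-c[2])/d[:,2])[:,None]
def blobs(img,box,lo,hi):
    x0,y0,x1,y1=box; hsv=cv2.cvtColor(img,cv2.COLOR_BGR2HSV)[y0:y1,x0:x1]
    mk=cv2.inRange(hsv,np.array(lo),np.array(hi))
    cs,_=cv2.findContours(mk,cv2.RETR_CCOMP,cv2.CHAIN_APPROX_NONE)
    return [c.reshape(-1,2)+[x0,y0] for c in sorted(cs,key=cv2.contourArea,reverse=True)],mk
def rect(P):
    (c,s,a)=cv2.minAreaRect((P[:,:2]*1000).astype(np.float32)); b=cv2.boxPoints((c,s,a)); 
    e=[b[1]-b[0],b[2]-b[1]]; e=max(e,key=np.linalg.norm); return np.array(c),s,np.degrees(np.arctan2(e[1],e[0]))
E
python3 - <<'E'
from h import *
S={n:cv2.imread(f"pics/{n}0.png") for n in("scene","side")}
B={"scene":(250,215,320,285),"side":(325,215,385,262)}
J={"scene":(225,160,305,220),"side":(270,255,360,310)}
for n in S:
    cs,_=blobs(S[n],B[n],(0,0,60),(180,60,255))
    for c in cs[:3]:
        if len(c)>5: print(n,"plate",rect(cast(n,c,.108)))
    cs,_=blobs(S[n],J[n],(0,0,165),(180,40,255))
    for c in cs[:3]:
        if len(c)>5: print(n,"bridge",rect(cast(n,c,.121)),c.mean(0))
a=cv2.resize(S["scene"][160:220,220:310],None,fx=6,fy=6,interpolation=cv2.INTER_CUBIC)[:, :540]
b=cv2.resize(S["side"][255:315,270:360],None,fx=6,fy=6,interpolation=cv2.INTER_CUBIC)
c=cv2.resize(np.vstack([a,b]),None,fx=.83,fy=.83); cv2.imwrite("pics/crop.png",c)
E
```

```text
scene plate (array([486.55224609,  77.86751556]), (117.31444549560547, 65.61072540283203), np.float32(87.05746))
scene plate (array([485.33001709,  97.68490601]), (9.15665054321289, 12.83259391784668), np.float32(-42.259872))
scene plate (array([483.36294556,  23.21009827]), (3.9655942916870117, 4.564577579498291), np.float32(-74.72703))
scene bridge (array([507.50115967, 249.56855774]), (98.65386962890625, 48.647666931152344), np.float32(0.37308106)) [261.63043478 182.81884058]
scene bridge (array([507.93768311, 253.35287476]), (30.85469627380371, 37.366539001464844), np.float32(-78.32723)) [262.07894737 181.31578947]
scene bridge (array([466.59127808, 236.23066711]), (15.055952072143555, 11.909660339355469), np.float32(37.57504)) [244.33333333 192.        ]
side plate (array([483.25894165,  84.87104797]), (116.85604858398438, 63.92878723144531), np.float32(86.65306))
side bridge (array([506.7517395 , 248.98454285]), (106.2139663696289, 53.615333557128906), np.float32(0.3006609)) [314.20143885 277.22302158]
side bridge (array([506.62857056, 243.09280396]), (22.72732162475586, 31.802471160888672), np.float32(-67.36339)) [313.94285714 275.11428571]
side bridge (array([438.17468262, 278.67321777]), (5.0129714012146, 5.179065704345703), np.float32(-67.6134)) [344.28571429 295.85714286]
```

View pics/crop.png

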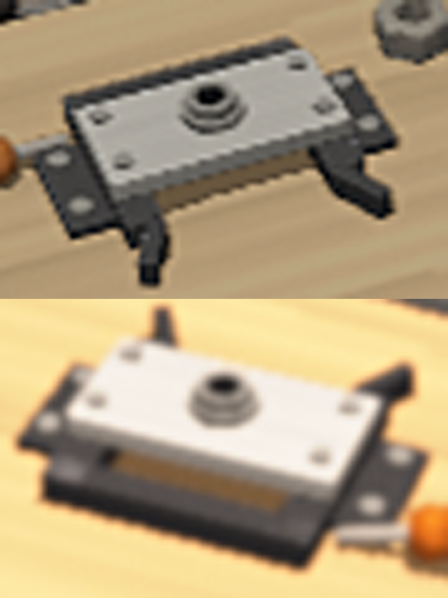

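The crop shows the bridge square with its bush centred, lips facing −y, the stub at its −x side and the nut at its +x side. Jig origin ≈ (0.507, 0.249) with its axis along +y. Plate centre ≈ (0.485, 0.0815), yaw ≈ 87°. My plan is to straddle the plate with the open fingers, shift it sideways, then push on its tail.

```bash
cat >> h.py <<'E'
from scipy.spatial.transform import Rotation as Ro
def go(x,y,z,yaw=90):
    o=observe(); R=Ro.from_euler("xyz",o["eef_rot"],degrees=True)
    T=Ro.from_euler("xyz",[180,0,yaw],degrees=True)
    d=R.inv().apply(np.array([x,y,z])-o["position"]); r=(R.inv()*T).as_rotvec()
    print("t",o["time"],"delta",d.round(4),r.round(4),"F",o["wrist_force"].round(1))
E
python3 -c "
from h import *
go(.485,.080,.227)"
```

```text
t 0.1 delta [-4.513e-01 -4.298e-01 -3.000e-04] [-1.1000e-03  1.1000e-03  1.3269e+00] F [ 0.4 -0.3 -0.7]
```

Call:
{"method": "send_rows", "body": {
  "deltas": [
    [-0.451,-0.43,0,0,0,1.327],
    [-0.451,-0.43,0,0,0,1.327],
    [-0.451,-0.43,0,0,0,1.327],
    [-0.451,-0.43,0,0,0,1.327],
    [-0.451,-0.43,0,0,0,1.327],
    [-0.451,-0.43,0,0,0,1.327],
    [-0.451,-0.43,0,0,0,1.327],
    [-0.451,-0.43,0,0,0,1.327]
  ],
  "jaw": 1
}}

```text
time: 0.9
position: [0.3657, 0.2668, 0.2267]
eef_rot: [-180.0, -0.0, 96.9]
wrist_force: [0.9, 1.0, -0.1]
opening: 0.0919
finger_force: 0.0
```

```bash
python3 -c "
from h import *
o=observe();print(o['position'],o['eef_rot'])
go(.485,.080,.2)"
```

```text
[0.36568832 0.26680296 0.22670382] [-1.79993888e+02 -1.50245250e-02  9.69307886e+01]
t 0.9 delta [-0.1998  0.0959  0.0266] [-1.00e-04 -3.00e-04  1.21e-01] F [ 0.9  1.  -0.1]
```

Call:
{"method": "send_rows", "body": {
  "deltas": [
    [-0.2,0.096,0.02,0,0,0.121],
    [-0.2,0.096,0.02,0,0,0.121],
    [-0.2,0.096,0.02,0,0,0.121],
    [-0.2,0.096,0.02,0,0,0.121],
    [-0.2,0.096,0.02,0,0,0.121],
    [-0.2,0.096,0.02,0,0,0.121],
    [-0.2,0.096,0.02,0,0,0.121]
  ]
}}

```text
time: 1.6
position: [0.4854, 0.0824, 0.2064]
eef_rot: [-179.9, 0.0, 90.3]
wrist_force: [-0.1, -0.7, 0.1]
opening: 0.0917
finger_force: 0.0
```

```bash
python3 -c "
from h import *
o=observe();print(o['position'],o['eef_rot'])
go(.485,.080,.103)
cv2.imwrite('pics/w1.png',camera('wrist'))"
```

```text
[0.48536149 0.0824393  0.20638527] [-1.79944251e+02  6.54875541e-03  9.02721394e+01]
t 1.6 delta [-0.0024 -0.0003  0.1034] [-0.001   0.0001  0.0047] F [-0.1 -0.7  0.1]
```

View pics/w1.png

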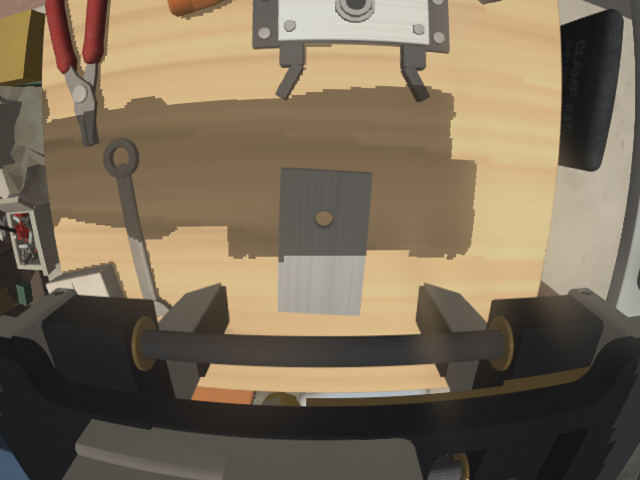

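The wrist view shows the plate, nose at (325,170) and tail at (318,315), between the fingers; the jig mouth is ahead and to the right. That agrees with the measurements, so I'll go down astride the plate.

Call:
{"method": "send_rows", "body": {
  "deltas": [
    [-0.002,0,0.04,0,0,0.005],
    [-0.002,0,0.07,0,0,0.005],
    [-0.002,0,0.09,0,0,0.005],
    [-0.002,0,0.098,0,0,0.005],
    [-0.002,0,0.103,0,0,0.005],
    [-0.002,0,0.103,0,0,0.005]
  ]
}}

```text
time: 2.25
position: [0.4857, 0.0812, 0.1039]
eef_rot: [180.0, -0.0, 90.1]
wrist_force: [0.3, -0.5, -0.3]
opening: 0.0919
finger_force: 0.0
```

Call:
{"method": "send_rows", "body": {
  "deltas": [
    [0,0,0,0,0,0],
    [0,0,0,0,0,0],
    [0,0,0,0,0,0],
    [0,0,0,0,0,0],
    [0,0,0,0,0,0],
    [0,0,0,0,0,0]
  ],
  "jaw": 0.74,
  "grip_force": 3
}}

```text
time: 2.85
position: [0.4858, 0.0805, 0.1038]
eef_rot: [180.0, -0.0, 90.1]
wrist_force: [-0.0, -0.6, 0.5]
opening: 0.0677
finger_force: 0.0
```

Call:
{"method": "send_rows", "body": {
  "deltas": [
    [0,0,0.003,0,0,0],
    [0,0.004,0.003,0,0,0],
    [0,0.008,0.003,0,0,0],
    [0,0.012,0.003,0,0,0],
    [0,0.016,0.003,0,0,0],
    [0,0.02,0.003,0,0,0],
    [0,0.023,0.003,0,0,0],
    [0,0.023,0.003,0,0,0]
  ]
}}

```text
time: 3.65
position: [0.5097, 0.0806, 0.1009]
eef_rot: [179.9, -0.0, 90.0]
wrist_force: [0.1, 0.9, -0.7]
opening: 0.0677
finger_force: 0.3
```

Run:
```python
from h import *
for n,b in (("scene",(240,205,330,290)),("side",(310,205,390,262))):
    im=camera(n); cv2.imwrite(f"pics/{n}2.png",im)
a=cv2.resize(cv2.imread("pics/scene2.png")[140:300,200:360],None,fx=3.5,fy=3.5); 
cv2.imwrite("pics/c2.png",a); o=observe(); print(o["position"],o["wrist_force"])
```

```text
[0.50962665 0.08060128 0.10106161] [ 0.07198694 -1.62338157 -0.19058408]
```

View pics/c2.png

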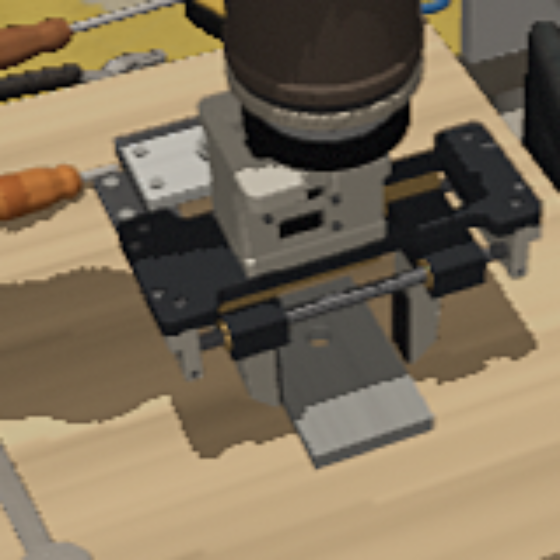

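The scene crop shows the plate caged between the fingers, shifted and roughly in line with the channel. Next I'll open the jaw, lift off and go behind the tail.

Call:
{"method": "send_rows", "body": {
  "deltas": [
    [0,-0.002,0,0,0,0],
    [0,-0.002,0,0,0,0],
    [0,-0.002,0,0,0,0],
    [0,-0.002,-0.02,0,0,0],
    [0,-0.002,-0.06,0,0,0],
    [0.04,-0.002,-0.07,0,0,0],
    [0.09,-0.002,-0.07,0,0,0],
    [0.095,-0.002,-0.07,0,0,0]
  ],
  "jaw": 0.85
}}

```text
time: 4.55
position: [0.5062, 0.183, 0.1711]
eef_rot: [179.9, -0.2, 90.5]
wrist_force: [-0.1, -0.8, -0.3]
opening: 0.0778
finger_force: 0.0
```

Run:
```python
from h import *
o=observe(); print(o["position"],o["time"])
im=camera("scene"); cv2.imwrite("pics/scene3.png",im)
im2=camera("side"); cv2.imwrite("pics/side3.png",im2)
w=camera("wrist"); cv2.imwrite("pics/w3.png",w)
for n,i,b in (("scene",im,(250,205,330,285)),("side",im2,(325,215,385,258))):
    for c in blobs(i,b,(0,0,50),(180,60,255))[0][:2]:
        if len(c)>5: print(n,rect(cast(n,c,.108)))
```

```text
[0.50624723 0.18297317 0.17108922] 4.55
scene (array([508.97821045,  79.43669128]), (65.58377838134766, 117.53324127197266), np.float32(-89.86917))
scene (array([508.33465576,  97.82285309]), (7.488330841064453, 10.870087623596191), np.float32(-23.595003))
side (array([505.94644165,  70.63832855]), (148.40103149414062, 64.93790435791016), np.float32(89.84484))
side (array([478.48260498,  -7.60826397]), (5.058177947998047, 13.637811660766602), np.float32(-87.04931))
```

View pics/w3.png

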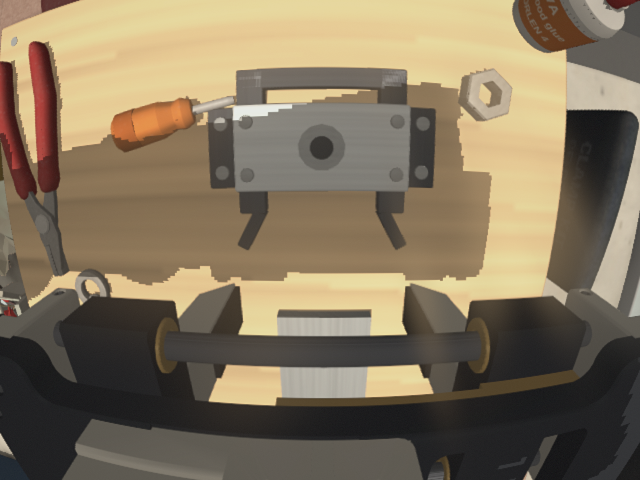

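The wrist view shows the plate straight, nose at (324,312) against the bush at (321,147). I moved +y by mistake, since tool x points along +y. It was well above everything and harmless, so now I go back behind the tail.

Call:
{"method": "send_rows", "body": {
  "deltas": [
    [-0.05,0,0,0,0,0],
    [-0.1,0,0,0,0,0],
    [-0.15,0,0,0,0,0],
    [-0.193,0.001,0,0,0,-0.005],
    [-0.193,0.001,0,0,0,-0.005],
    [-0.193,0.001,0,0,0,-0.005]
  ],
  "jaw": 0.4
}}

```text
time: 5.3
position: [0.5073, -0.0202, 0.1708]
eef_rot: [-180.0, 0.0, 90.0]
wrist_force: [0.3, 1.3, -0.7]
opening: 0.0378
finger_force: 0.0
```

```bash
python3 -c "
from h import *
o=observe();print(o['position'],o['eef_rot'],o['opening'])
go(.507,-.012,.1025)"
```

```text
[ 0.50725376 -0.02018919  0.17077818] [-1.79993339e+02  1.15694570e-02  9.00216693e+01] 0.03777244028901486
t 5.3 delta [ 0.0082 -0.0002  0.0683] [-0.0001  0.0002  0.0004] F [ 0.3  1.3 -0.7]
```

Call:
{"method": "send_rows", "body": {
  "deltas": [
    [0,0,0.03,0,0,0],
    [0,0,0.055,0,0,0],
    [0,0,0.064,0,0,0],
    [0,0,0.068,0,0,0],
    [0.005,0,0.0685,0,0,0],
    [0.01,0,0.0685,0,0,0],
    [0.016,0,0.0685,0,0,0],
    [0.022,0,0.0685,0,0,0]
  ]
}}

```text
time: 6.1
position: [0.5081, 0.0054, 0.1028]
eef_rot: [179.9, -0.0, 90.4]
wrist_force: [-0.6, -0.6, 0.0]
opening: 0.0369
finger_force: 0.0
```

Call:
{"method": "send_rows", "body": {
  "deltas": [
    [0.008,0,0,0,0,0],
    [0.016,0,0,0,0,0],
    [0.024,0,0,0,0,0],
    [0.032,0,0,0,0,0],
    [0.04,0,0,0,0,0],
    [0.046,0,0,0,0,0],
    [0.05,0,0,0,0,0]
  ]
}}

```text
time: 6.8
position: [0.5077, 0.054, 0.1025]
eef_rot: [180.0, 0.1, 90.3]
wrist_force: [-0.2, -6.7, 3.2]
opening: 0.0367
finger_force: 3.0
```

Run:
```python
from h import *
o=observe(); print(o["position"],o["wrist_force"])
im=camera("scene"); cv2.imwrite("pics/c4.png",cv2.resize(im[140:300,190:350],None,fx=3.5,fy=3.5))
```

```text
[0.50772391 0.05404538 0.1025054 ] [-0.15218422 -6.66733017  3.21268159]
```

View pics/c4.png

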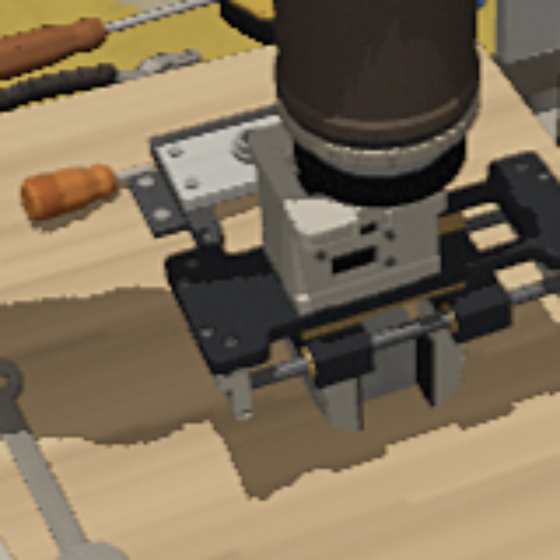

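The crop shows the two fingers pushing evenly on the tail. I'll carry on.

Call:
{"method": "send_rows", "body": {
  "deltas": [
    [0.006,0,0,0,0,0],
    [0.012,0,0,0,0,0],
    [0.018,0,0,0,0,0],
    [0.024,0,0,0,0,0],
    [0.03,0,0,0,0,0]
  ]
}}

```text
time: 7.35
position: [0.5075, 0.0836, 0.1025]
eef_rot: [180.0, 0.1, 90.3]
wrist_force: [-0.2, -7.0, 3.9]
opening: 0.0366
finger_force: 3.2
```

Call:
{"method": "send_rows", "body": {
  "deltas": [
    [0.006,0,0,0,0,0],
    [0.012,0,0,0,0,0],
    [0.018,0,0,0,0,0],
    [0.024,0,0,0,0,0],
    [0.03,0,0,0,0,0]
  ]
}}

```text
time: 7.85
position: [0.5073, 0.1135, 0.1025]
eef_rot: [180.0, 0.1, 90.3]
wrist_force: [-0.1, -7.2, 3.2]
opening: 0.0368
finger_force: 3.4
```

Run:
```python
from h import *
o=observe(); print(o["position"],o["wrist_force"])
cv2.imwrite("pics/w5.png",camera("wrist"))
```

```text
[0.50728057 0.11351301 0.10248916] [-0.1133892  -7.17929017  3.20573786]
```

View pics/w5.png

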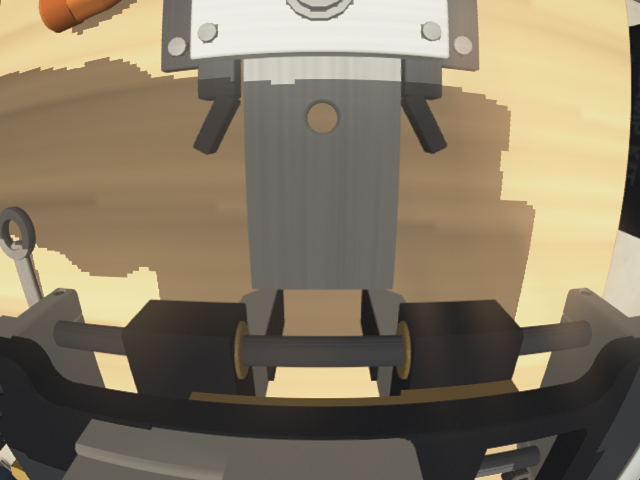

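The wrist view shows the plate centred in the channel, nose under the bridge edge (y≈57) and hole at (322,117). I'll push slowly to the stop and watch the force.

Call:
{"method": "send_rows", "body": {
  "deltas": [
    [0.006,0,0,0,0,0],
    [0.012,0,0,0,0,0],
    [0.018,0,0,0,0,0],
    [0.024,0,0,0,0,0],
    [0.03,0,0,0,0,0],
    [0.036,0,0,0,0,0]
  ]
}}

```text
time: 8.5
position: [0.507, 0.1493, 0.1024]
eef_rot: [180.0, 0.1, 90.3]
wrist_force: [0.6, -6.6, 5.2]
opening: 0.0363
finger_force: 3.5
```

Call:
{"method": "send_rows", "body": {
  "deltas": [
    [0.002,0,0,0,0,0],
    [0.004,0,0,0,0,0],
    [0.006,0,0,0,0,0],
    [0.008,0,0,0,0,0]
  ]
}}

```text
time: 8.9
position: [0.5069, 0.1572, 0.1024]
eef_rot: [180.0, 0.1, 90.3]
wrist_force: [0.6, -6.9, 5.8]
opening: 0.0369
finger_force: 3.6
```

Call:
{"method": "send_rows", "body": {
  "deltas": [
    [0.001,0,0,0,0,0],
    [0.002,0,0,0,0,0],
    [0.003,0,0,0,0,0],
    [0.004,0,0,0,0,0]
  ]
}}

```text
time: 9.3
position: [0.5069, 0.1611, 0.1024]
eef_rot: [180.0, 0.1, 90.3]
wrist_force: [0.6, -7.1, 4.9]
opening: 0.0367
finger_force: 3.6
```

Call:
{"method": "send_rows", "body": {
  "deltas": [
    [0.001,0,0,0,0,0],
    [0.002,0,0,0,0,0],
    [0.002,0,0,0,0,0]
  ]
}}

```text
time: 9.6
position: [0.5069, 0.1629, 0.1024]
eef_rot: [180.0, 0.1, 90.3]
wrist_force: [0.5, -7.9, 4.8]
opening: 0.0367
finger_force: 3.9
```

Call:
{"method": "send_rows", "body": {
  "deltas": [
    [0.001,0,0,0,0,0],
    [0.002,0,0,0,0,0],
    [0.002,0,0,0,0,0]
  ]
}}

```text
time: 9.9
position: [0.5069, 0.163, 0.1024]
eef_rot: [-180.0, 0.2, 90.2]
wrist_force: [-0.1, -13.8, 7.1]
opening: 0.0368
finger_force: 6.7
```

The force has risen and motion has stopped at about 0.163, near the expected 0.1645. I'll press once more to confirm, then back off and lift.

Call:
{"method": "send_rows", "body": {
  "deltas": [
    [0.001,0,0,0,0,0],
    [0.001,0,0,0,0,0],
    [0.001,0,0,0,0,0]
  ]
}}

```text
time: 10.2
position: [0.5069, 0.1631, 0.1024]
eef_rot: [-180.0, 0.3, 90.1]
wrist_force: [0.0, -16.1, 7.7]
opening: 0.0369
finger_force: 8.0
```

Call:
{"method": "send_rows", "body": {
  "deltas": [
    [-0.005,0,0,0,0,0],
    [-0.015,0,0,0,0,0],
    [-0.03,0,0,0,0,0],
    [-0.045,0,-0.02,0,0,0],
    [-0.06,0,-0.05,0,0,0],
    [-0.06,0,-0.08,0,0,0],
    [-0.06,0,-0.08,0,0,0],
    [-0.06,0,-0.08,0,0,0]
  ]
}}

```text
time: 11.0
position: [0.5072, 0.1073, 0.1826]
eef_rot: [179.9, -0.1, 90.3]
wrist_force: [0.1, -0.0, -0.4]
opening: 0.0368
finger_force: 0.0
```

Run:
```python
from h import *
o=observe(); print(o["position"],o["wrist_force"])
a=camera("wrist")[:300,150:500]; s=camera("side")[230:320,260:380]
a=cv2.resize(a,None,fx=1.5,fy=1.5)[:300]; s=cv2.resize(s,(400,300),interpolation=cv2.INTER_CUBIC)
cv2.imwrite("pics/c6.png",np.hstack([cv2.resize(a,(400,300)),s]))
```

```text
[0.5072423  0.10727418 0.18261369] [ 0.055112  -0.0341531 -0.4464111]
```

View pics/c6.png

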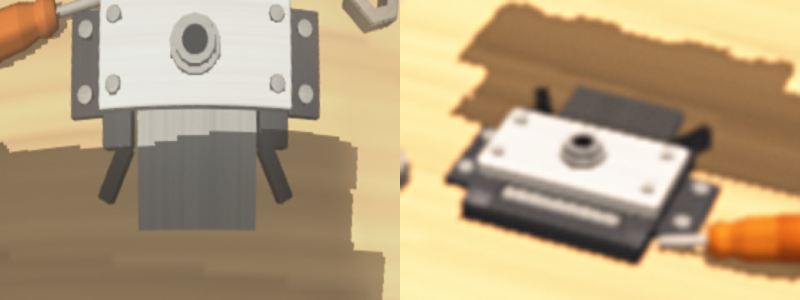

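The wrist half shows the plate straight in the channel, its tail at (197,230) just past the lips. In the side half the nose fills the slot behind the bridge, up to the stop. The hand is clear, so I'm handing in.

```bash
python3 -c "
from station import *
print(close_job())"
```

```text
the job is handed in; nothing more can be done
None
```

The plate is pushed flat under the bridge and against the stop, the hand is clear, and the job was handed in at about 11 s; the final pictures show it seated straight, but no verdict was returned.

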